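# Index the carver's turntable one hole clockwise

## Robot

A 6-joint arm with a two-finger parallel gripper is mounted at the origin on the work surface. World frame = base frame: x ahead of the robot, y to its left, z up, the work surface at z = 0. Lengths are in m, angles in degrees, forces in N, time in s.
With the tool pointing down it reaches from about 0.4 to 0.825 m from the base axis. Payload 7 kg.
Tool frame: the origin (TCP) lies at the very end of the fingers, on their centre line; the grasp point (between the pads) lies 19 mm behind it; z points along the fingers, y is the direction in which the jaws open and shut (so a half turn about z gives the same grasp; the last joint's range is limited). The gripper opens to 88 mm and grips with 3 to 60 N. Pads are 19 mm wide; open, the fingers measure 130 mm over their backs; the gripper's body (78 mm by 193 mm) begins 47 mm behind the grasp point.
Start: joints at [81.824, 20.546, 0.682, 0, -70.136, -16.507], TCP at [0.282, 0.613, 0.227] pointing down, gripper open.
Joint ranges: [-176.03, 176.03], [-82.01, 121.73], [-58.28, 71.71], [-173.87, 95.51], [-174.79, -0.11], [-173.66, 173.66]. Speed limits (degrees/s): [136.94, 136.94, 172.46, 180, 180, 180].

## Interface

Orientations are given as [roll, pitch, yaw] about the fixed x, y, z axes, in that order (R = Rz(yaw) Ry(pitch) Rx(roll)).
In Python, from plant import ctrl, snapshot, workorder gives the robot as it stands. The module is installed in compiled form; this text tells all that it offers.
- The arm moves only by the shell command python3 -m creep 'ROWS'. ROWS is JSON, a list of rows, each a list of 5 numbers: the shift along the tool's x, y, z scaled (see below), then the turn about the tool's z scaled (see below), then the finger opening in mm, from 0 to 87.6. A call has exactly 8 rows; each row is the pose to reach, as a shift and turn from the pose commanded when the call began, along the tool's axes at that moment, turning the shorter way round; what a row does not reach only later rows make up. The controller multiplies each number of a shift by 0.1 m and each number of a turn by 180 degrees. A row lasts 1/12 s, in which the tool goes at most 41.7 mm and 7.16 degrees, less where a joint would pass 70% of its speed; a pose out of reach is approached as far as the arm can. A call with a number of a shift or a turn outside -1 to 1 is refused whole. A call with a gripper value outside its range is refused whole. The fingers move at their own pace and stop on an object; the grip force is fixed at half the most. Time passes only in rows, so rows that repeat a pose let the fingers close, or fill a call up. It gives the time, the measured TCP pose, the force and the opening at its end, in the units of the state.
- ctrl.get_obs(): the state, without advancing time (a new reading comes with each control period).
- snapshot(name): name is "side" or "top"; returns a dict with "img" (400x640x3 uint8, blue, green, red), "camera_matrix" (3x3 intrinsics, pixels), "xyz" and "rotation" of the camera in the world. Camera axes: x right, y up, looking along -z (the intrinsics and any distortion apply to the point x, -y, -z); pixel columns grow to the right and rows downward; lengths in m; the calibration is good to about 2 mm. A picture is of the moment at which its call begins. There is no depth.
- workorder.close_job(): hands the job in, once; it reports no verdict.
The state is a dict: "clock": time; "joint_pos": joint angles; "qvel": joint speeds; "tau": joint torques, N m; "tool_pos": TCP position; "orientation": TCP orientation; "force": force on the tool from outside, world axes, zero at the start; "moment": the same for the moment, N m; "opening": finger opening in m.
Only numpy, scipy, OpenCV 4.12 (cv2) and the standard library are available. Lean on these libraries where they do the work, as an engineer would, in place of code of your own. Each camera call takes 0.05 s, during which the arm holds its last target.

## Task

With a fingertip, press the red plunger button of the carving turntable down and keep it in while you sweep it, and the turntable with it, clockwise (seen from above) to the next hole; there let the plunger spring back up so that the table is locked again, and move clear. Do not touch the wooden rosette on the turntable, and leave the mug, mallet, gouge and jar where they stand; nothing is to be pinched or lifted.

Things in the scene. Friction and masses are not known exactly. Their poses are not given: they have to be found in the camera images.
- plunger (a joint): Travel in m of the red spring plunger, straight down in the turntable's lug, with which it goes round: 0 = up, locked in a hole; 0.018 = at its stop. 4 N starts it, 8 N holds it at the stop. The table is free from 0.0145 on: hold it near the stop. Between holes it cannot rise above 0.014; let go within about 6 mm (3 deg) of a hole it centres itself and springs up.
- turntable (a joint): Angle in rad of the turntable about its vertical axis, growing CLOCKWISE seen from above: 0 at the start (locked in a hole, play about 0.01 either way); the 8 holes are 45 deg apart, so the next hole clockwise is at 0.785. Once unlocked it turns stiffly but easily: about 1 N at the button; it stays where it is left, and may lag 1 to 4 mm behind a fingertip that slips on the button.
- cap_top (a point): Centre of the flat round top of the red plunger button (40 mm diameter, 12 mm thick; its top 100 mm above the bench when up, 82 mm when pressed to the stop). It stands 105 mm from the turntable axis. Below it are a 10 mm stem and a dark steel lug 40 mm wide whose boss ends 32 mm below the button's top when up.
- table_axis (a point): On the turntable's axis, at the level of its top face, 60 mm above the bench. The turntable is an aluminium disc, 164 mm diameter, on a fixed round blue base 284 mm in diameter with a steel index plate; base and axis may stand in any place and orientation.
- next_hole (a point): Centre of the next hole clockwise, at the steel index plate's top face, 44 mm above the bench, 105 mm from the axis. The 8 holes are dark, 14 mm, with 25 mm brass rims, joined by a dark circular groove; the lug covers the one in use.
- rosette: Loose round carved wooden rosette, 104 mm diameter, 23 mm high, lying in the middle of the turntable between three brass dogs (its top 83 mm above the bench); origin at the centre of its underside, z up. It rides round with the table.
- mug: Terracotta mug, 76 mm diameter, 75 mm high, handle to its +y; origin under its centre.
- mallet: Wooden mallet lying on the bench, about 225 mm long along its x, 110 mm wide and 56 mm high at the head (towards +x), handle 28 mm thick towards -x; origin on the bench, 80 mm short of the head's middle.
- gouge: Carving gouge lying on the bench, 200 mm long along its x, wooden handle 26 mm thick towards -x; origin at its middle on the bench.
- jar: Amber glass jar, 64 mm diameter, 70 mm high; origin under its centre.
Not all that is in view belongs to the job. There is more than one size of the rosette; the one meant has the size given above.

How it is judged (in metres and radians):
On the way, in this order (a step that is already met when the one before it is completed fails the run):
1. the plunger is pressed in by the fingers while the table still stands at its first hole (value of joint plunger above 0.013 m and value of joint turntable between -0.15 and 0.15 rad and contact force between the fingers and plunger above 1 N), for 0.05 s.
2. the table is turned clockwise, between the two holes, with the plunger in (value of joint plunger above 0.01 m and value of joint turntable between 0.25 and 0.65 rad), for 0.05 s.
At the end, for the whole second after the job is handed in: The turntable rests one hole (0.785 rad, within 0.03) clockwise from its start with the plunger sprung back up to within 3 mm of its top position, and the rosette still lies flat in the middle of the turntable (within 12 mm) (value of joint turntable between 0.755 and 0.815 rad and value of joint plunger below 0.003 m and velocity of joint turntable between -0.02 and 0.02 rad/s and horizontal distance between rosette and table_axis below 0.012 m and angle between rosette's own z axis and vertical below 0.1 rad and linear speed of rosette below 0.02 m/s); the robot touches nothing.
It fails at once if the rosette is touched by the robot (over 1 N) or lifted (contact force between any of the fingers, the arm and rosette above 1 N or height (world z) of rosette above 0.07 m).
It fails at once if the mug, mallet, gouge or jar is moved by more than 25 mm (distance of any of mug, mallet, gouge, jar from where it was at the start of the episode above 0.025 m).
It also fails if it takes over 38 s, if anything falls off the work surface, if the arm or the gripper's body presses on something with over 40 N, if the wrist force passes 120 N, or if a joint passes its speed limit or range.

## Working session

There is one attempt and no reset: what is moved stays moved. The work goes in short steps, Python scripts to look and compute and a shell command to move; the robot and the scene stay as the last step left them, time stands still between calls to the robot, and variables do not carry over. Pictures are saved under pics/ and viewed, and the job is handed in when it is done.

```bash
mkdir -p pics; python3 - <<'E'
from plant import ctrl,snapshot
import cv2,pickle
o=ctrl.get_obs()
for k in o: print(k,o[k])
d={}
for n in("side","top"):
    s=snapshot(n); d[n]=s; cv2.imwrite(f"pics/{n}0.png",s["img"]); print(n,s["camera_matrix"],s["xyz"],s["rotation"],[k for k in s])
pickle.dump(d,open("s0.pkl","wb"))
E
```

```text
clock 0.0
joint_pos [ 8.18224295e+01  2.05897365e+01  6.33448235e-01 -2.12329954e-02
 -7.01365344e+01 -1.65089223e+01]
qvel [ 0.16361641  0.02205431 -0.03799223  0.11783903 -0.00989814 -0.01999369]
tau [ 1.28298463e-03 -5.82720029e+01  2.93057102e+01  6.99721277e+00
  6.89860142e-03 -1.52816228e-04]
tool_pos [0.28170585 0.61285395 0.2256359 ]
orientation [ 1.79905331e+02 -7.24198968e-03 -2.46937175e+01]
force [-0.19928427 -0.02378144 -0.12912544]
moment [-0.02882984 -0.03052662  0.05584437]
opening 0.08765524367297534
side [[419.44811525   0.         323.27926061]
 [  0.         419.44811525 193.57080693]
 [  0.           0.           1.        ]] [ 0.12410191 -0.66159908  1.01669178] [ 40.25983067   0.35780943 -31.63188963] ['img', 'camera_matrix', 'xyz', 'rotation']
top [[515.7051704    0.         322.42002221]
 [  0.         515.7051704  194.09815345]
 [  0.           0.           1.        ]] [ 3.50633679e-01 -6.90539060e-04  1.38650040e+00] [  7.5958881   -1.00240269 -88.7870342 ] ['img', 'camera_matrix', 'xyz', 'rotation']
```

View pics/top0.png

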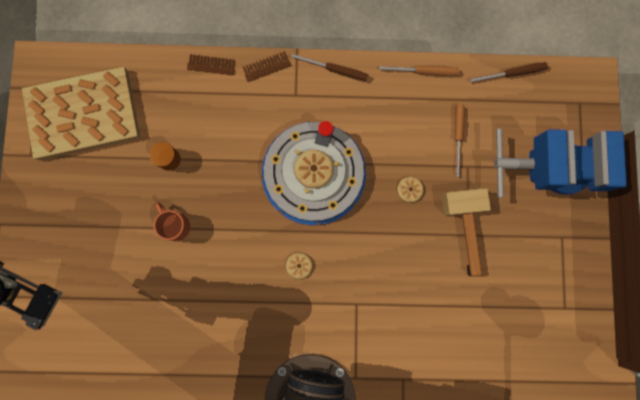

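View pics/side0.png

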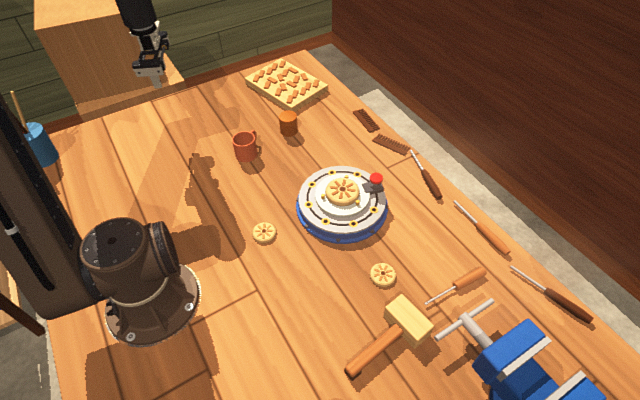

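The top view shows three rosettes. (314,168) lies on the turntable between the brass dogs and is the largest, so it is the one meant. (299,265) and (410,189) are smaller and lie loose on the bench. The red button is at about (326,129). I'll enlarge to confirm.

```bash
python3 - <<'E'
import cv2,pickle
d=pickle.load(open("s0.pkl","rb"))
cv2.imwrite("pics/topc.png",cv2.resize(d["top"]["img"][110:235,250:375],None,fx=4.8,fy=4.8,interpolation=cv2.INTER_CUBIC))
cv2.imwrite("pics/sidec.png",cv2.resize(d["side"]["img"][155:245,285:400],None,fx=6,fy=6,interpolation=cv2.INTER_CUBIC))
E
cat > h.py <<'E'
import numpy as np
from scipy.spatial.transform import Rotation as R
def proj(s,P):
    P=np.atleast_2d(P); q=(P-s["xyz"])@R.from_euler("xyz",s["rotation"],degrees=True).as_matrix()
    q=q*[1,-1,-1]; K=s["camera_matrix"]; u=q@K.T; return u[:,:2]/u[:,2:]
def ray(s,uv,z):
    K=s["camera_matrix"]; d=np.linalg.solve(K,[uv[0],uv[1],1])*[1,-1,-1]
    d=R.from_euler("xyz",s["rotation"],degrees=True).apply(d); o=np.array(s["xyz"]); return o+d*(z-o[2])/d[2]
E
```

```text
(no output)
```

View pics/topc.png

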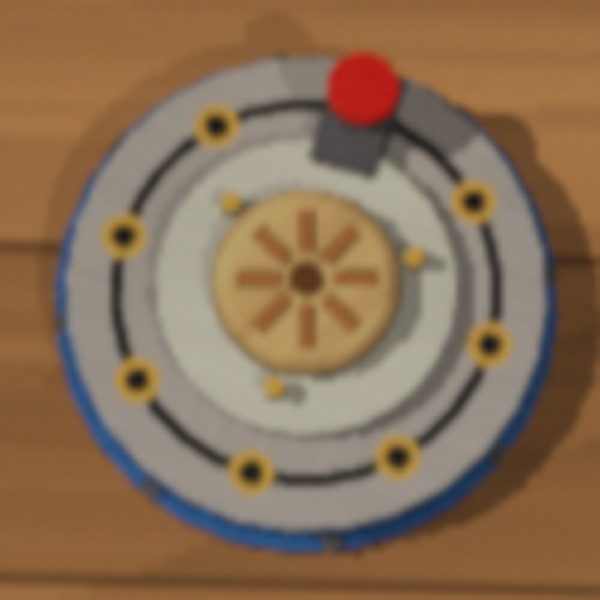

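View pics/sidec.png

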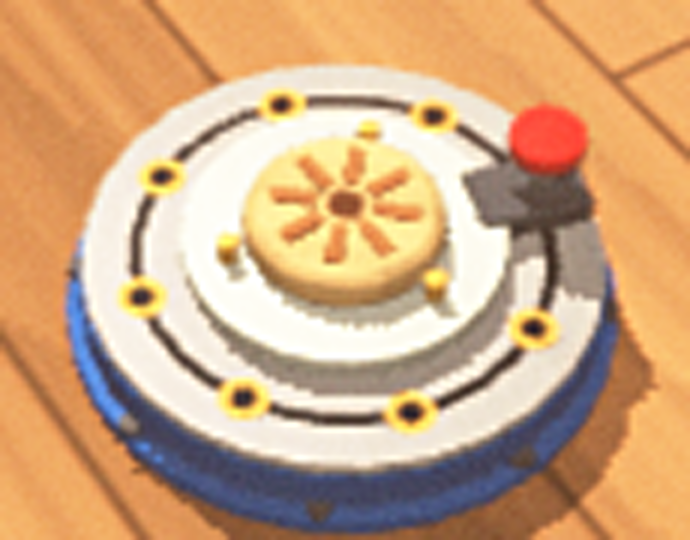

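```bash
python3 - <<'E'
import pickle,numpy as np
from scipy.optimize import least_squares
from h import *
d=pickle.load(open("s0.pkl","rb"))
T=np.array([(474,202),(489,344),(399,457),(252,471),(137,380),(124,236),(217,125)])
T=[250,110]+(T+.5)/4.8-.5
S=np.array([(533,328),(411,412),(243,398),(142,297),(162,177),(282,105),(434,117)])
S=[285,155]+(S+.5)/6-.5
def holes(p):
    a=p[2]-np.arange(1,8)*np.pi/4
    return np.c_[p[0]+.105*np.cos(a),p[1]+.105*np.sin(a),np.full(7,.044)]
for use in("top","side","both"):
    f=lambda p:np.r_[(proj(d["top"],holes(p))-T).ravel()*(use!="side"),(proj(d["side"],holes(p))-S).ravel()*(use!="top")]
    r=least_squares(f,[.45,0,-.2]);p=r.x
    print(use,p,np.degrees(p[2]),np.sqrt(np.mean(r.fun**2)))
print("cap pred",p[:2]+.105*np.array([np.cos(p[2]),np.sin(p[2])]),"next",holes(p)[0])
tb=np.array([363,90]);tb=[250,110]+(tb+.5)/4.8-.5
sb=np.array([548,132]);sb=[285,155]+(sb+.5)/6-.5
print(ray(d["top"],tb,.1),ray(d["side"],sb,.1))
print("axis-rosette top", ray(d["top"],[250+306.5/4.8-.5,110+279.5/4.8-.5],.083))
for k,(u,v) in dict(mug=(171,222),jar=(163,155)).items(): print(k,ray(d["top"],(u,v),.07))
E
```

```text
top [ 0.59382577  0.00451829 -0.26743575] -15.322940011083459 0.08373087483095684
side [ 0.59253377  0.0040639  -0.26761795] -15.333379231016917 0.05583957029551983
both [ 0.5933297   0.00442747 -0.26759999] -15.33234985809425 0.1842365162646954
cap pred [ 0.69459257 -0.02333638] next [ 0.64530136 -0.08680819  0.044     ]
[ 0.69264482 -0.0231606   0.1       ] [ 0.69330389 -0.02394634  0.1       ]
axis-rosette top [0.59266127 0.00490311 0.083     ]
mug [0.44601396 0.36368707 0.07      ]
jar [0.61902741 0.39466337 0.07      ]
```

Both views agree: the axis is at (0.593, 0.004), the cap at (0.694, -0.023) and the next hole at (0.645, -0.087). The cap measured directly falls within about 2 mm of the position predicted from the holes. Next I close the fingers and travel over at z≈0.23.

```bash
python3 -m creep '[[0.125,0.08,0,0,0],[0.25,0.16,0,0,0],[0.375,0.24,0,0,0],[0.5,0.32,0,0,0],[0.625,0.4,0,0,0],[0.75,0.48,0,0,0],[0.875,0.56,0,0,0],[1,0.63,0,0,0]]'
```

```text
clock: 0.77
tool_pos: [0.3473, 0.5128, 0.2268]
orientation: [-180.0, 0.0, -24.7]
force: [-0.6, -0.0, -0.2]
opening: 0.0399
```

```bash
R='x'; python3 -m creep '[[0.125,0.08,0,0,0],[0.25,0.16,0,0,0],[0.375,0.24,0,0,0],[0.5,0.32,0,0,0],[0.625,0.4,0,0,0],[0.75,0.48,0,0,0],[0.875,0.56,0,0,0],[1,0.63,0,0,0]]'; python3 -m creep '[[0.125,0.08,0,0,0],[0.25,0.16,0,0,0],[0.375,0.24,0,0,0],[0.5,0.32,0,0,0],[0.625,0.4,0,0,0],[0.75,0.48,0,0,0],[0.875,0.56,0,0,0],[1,0.63,0,0,0]]'; python3 -m creep '[[0.125,0.08,0,0,0],[0.25,0.16,0,0,0],[0.375,0.24,0,0,0],[0.5,0.32,0,0,0],[0.625,0.4,0,0,0],[0.75,0.48,0,0,0],[0.875,0.56,0,0,0],[1,0.63,0,0,0]]'; python3 -m creep '[[0.125,0.08,0,0,0],[0.25,0.16,0,0,0],[0.375,0.24,0,0,0],[0.5,0.32,0,0,0],[0.625,0.4,0,0,0],[0.75,0.48,0,0,0],[0.875,0.56,0,0,0],[1,0.63,0,0,0]]'
```

```text
clock: 1.43
tool_pos: [0.4117, 0.414, 0.2266]
orientation: [-180.0, 0.0, -24.7]
force: [0.3, 0.2, -0.5]
opening: 0.0006
clock: 2.1
tool_pos: [0.4762, 0.3149, 0.2266]
orientation: [-180.0, 0.0, -24.7]
force: [0.2, 0.1, -0.9]
opening: 0.0006
clock: 2.77
tool_pos: [0.5407, 0.2158, 0.2266]
orientation: [180.0, 0.0, -24.7]
force: [0.5, 0.5, 0.2]
opening: 0.0002
clock: 3.43
tool_pos: [0.6051, 0.1167, 0.2265]
orientation: [180.0, 0.0, -24.7]
force: [0.5, -0.3, 0.0]
opening: 0.0004
```

```bash
python3 -m creep '[[0.09,0.06,0,0,0],[0.18,0.12,0,0,0],[0.27,0.18,0,0,0],[0.36,0.24,0,0,0],[0.45,0.3,0,0,0],[0.54,0.35,0,0,0],[0.62,0.4,0,0,0],[0.69,0.45,0,0,0]]'; python3 -m creep '[[0.12,0.08,0.1,0,0],[0.24,0.16,0.2,0,0],[0.36,0.24,0.3,0,0],[0.48,0.32,0.4,0,0],[0.6,0.4,0.6,0,0],[0.69,0.45,0.8,0,0],[0.69,0.45,0.9,0,0],[0.69,0.45,0.9,0,0]]'
python3 - <<'E'
from plant import ctrl,snapshot
import cv2,numpy as np
o=ctrl.get_obs();print(o["tool_pos"],o["force"])
a=snapshot("top")["img"][100:235,240:390];b=snapshot("side")["img"][110:245,285:435]
cv2.imwrite("pics/pre.png",cv2.resize(np.hstack([a,b]),None,fx=2.66,fy=2.66,interpolation=cv2.INTER_CUBIC))
E
```

```text
clock: 4.1
tool_pos: [0.6492, 0.0478, 0.2265]
orientation: [180.0, 0.0, -24.7]
force: [0.2, -0.4, -0.4]
opening: 0.0004
clock: 4.77
tool_pos: [0.6907, -0.0225, 0.1321]
orientation: [179.8, 0.3, -24.8]
force: [-1.0, 0.4, -0.6]
opening: 0.0004
[ 0.69071447 -0.02251875  0.13209836] [-1.01521879  0.38796811 -0.62087074]
```

View pics/pre.png

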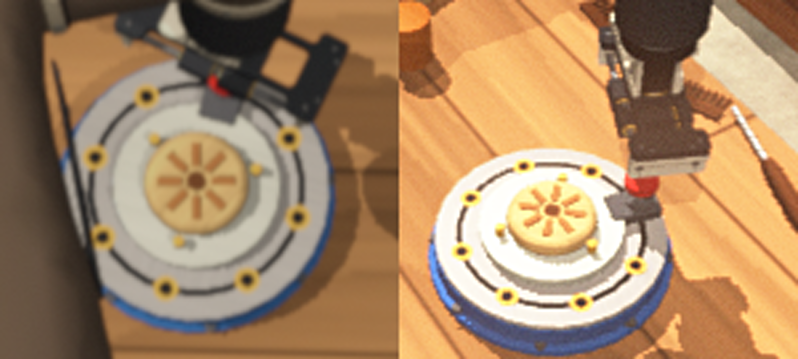

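The closed fingertip stands over the red cap in both views: (220,85) in the left half and (643,185) in the right. Next I lower to just above the cap, then press in small steps.

```bash
python3 -m creep '[[0.02,0,0.05,0,0],[0.03,0,0.1,0,0],[0.03,0,0.15,0,0],[0.03,0,0.2,0,0],[0.03,0,0.25,0,0],[0.03,0,0.28,0,0],[0.03,0,0.28,0,0],[0.03,0,0.28,0,0]]'; python3 -c "
from plant import ctrl
o=ctrl.get_obs();print(o['tool_pos'],o['force'])"
```

```text
clock: 5.53
tool_pos: [0.6951, -0.0224, 0.1084]
orientation: [180.0, 0.0, -24.7]
force: [0.4, 1.3, 0.2]
opening: 0.0003
[ 0.69511142 -0.02237053  0.10837565] [0.36587009 1.3392355  0.206925  ]
```

```bash
python3 -m creep '[[0,0,0.04,0,0],[0,0,0.08,0,0],[0,0,0.12,0,0],[0,0,0.16,0,0],[0,0,0.2,0,0],[0,0,0.23,0,0],[0,0,0.26,0,0],[0,0,0.26,0,0]]'; python3 -c "
from plant import ctrl
o=ctrl.get_obs();print(o['tool_pos'],o['force'])"
```

```text
clock: 6.2
tool_pos: [0.6956, -0.0224, 0.0827]
orientation: [-180.0, -0.0, -24.7]
force: [-1.9, 0.4, 8.4]
opening: 0.0008
[ 0.69558812 -0.02236796  0.08273779] [-1.88107885  0.37942051  8.41878867]
```

```bash
python3 -m creep '[[0,0,0.01,0,0],[0,0,0.01,0,0],[0,0,0.02,0,0],[0,0,0.02,0,0],[0,0,0.02,0,0],[0,0,0.02,0,0],[0,0,0.02,0,0],[0,0,0.02,0,0]]'; python3 -c "
from plant import ctrl
o=ctrl.get_obs();print(o['tool_pos'],o['force'])"
```

```text
clock: 6.87
tool_pos: [0.6957, -0.0224, 0.0822]
orientation: [-180.0, -0.1, -24.6]
force: [-3.9, 1.0, 12.7]
opening: 0.0002
[ 0.69565112 -0.0223669   0.08223593] [-3.94415011  1.00400422 12.72767451]
```

The plunger is at its stop: z 0.082 with 12.7 N on it. Now I work out the arc in tool axes.

```bash
python3 - <<'E'
import numpy as np
A=np.array([.5932,.0044]);y=np.radians(-24.7)
X=np.array([np.cos(y),np.sin(y)]);Y=np.array([np.sin(y),-np.cos(y)])
s=np.array([.6956,-.0224]);r=s-A;a0=np.arctan2(r[1],r[0]);print(np.hypot(*r),np.degrees(a0))
P=lambda ph:A+np.hypot(*r)*np.array([np.cos(a0-np.radians(ph)),np.sin(a0-np.radians(ph))])
for b in(0,16,32):
  print(P(b+16))
  for k in range(1,9):
    w=P(b+2*k)-P(b); print([round(float(w@X)*10,3),round(float(w@Y)*10,3)],end=",")
  print()
E
```

```text
0.10584894897919397 -14.666419113786622
[ 0.68424612 -0.04958708]
[0.006, 0.036],[0.01, 0.073],[0.014, 0.11],[0.016, 0.147],[0.016, 0.184],[0.016, 0.221],[0.014, 0.258],[0.01, 0.294],
[ 0.66583829 -0.07259142]
[-0.004, 0.037],[-0.01, 0.073],[-0.017, 0.109],[-0.026, 0.145],[-0.035, 0.181],[-0.046, 0.216],[-0.058, 0.251],[-0.071, 0.286],
[ 0.64180269 -0.08963073]
[-0.014, 0.034],[-0.03, 0.068],[-0.047, 0.1],[-0.065, 0.133],[-0.084, 0.164],[-0.104, 0.195],[-0.125, 0.226],[-0.147, 0.255],
```

```bash
python3 -m creep '[[0.006,0.036,0,0,0],[0.01,0.073,0,0,0],[0.014,0.11,0,0,0],[0.016,0.147,0,0,0],[0.016,0.184,0,0,0],[0.016,0.221,0,0,0],[0.014,0.258,0,0,0],[0.01,0.294,0,0,0]]'
python3 - <<'E'
from plant import ctrl,snapshot
import cv2,numpy as np
o=ctrl.get_obs();print(o["tool_pos"],o["force"])
a=snapshot("top")["img"][100:235,240:390];b=snapshot("side")["img"][110:245,285:435]
cv2.imwrite("pics/sw1.png",cv2.resize(np.hstack([a,b]),None,fx=2.66,fy=2.66,interpolation=cv2.INTER_CUBIC))
E
```

```text
clock: 7.53
tool_pos: [0.6854, -0.0494, 0.0823]
orientation: [-179.9, -0.2, -24.6]
force: [-0.3, 0.4, 8.8]
opening: 0.0008
[ 0.68537893 -0.04942913  0.08233551] [-0.29023422  0.36297047  8.80498011]
```

View pics/sw1.png

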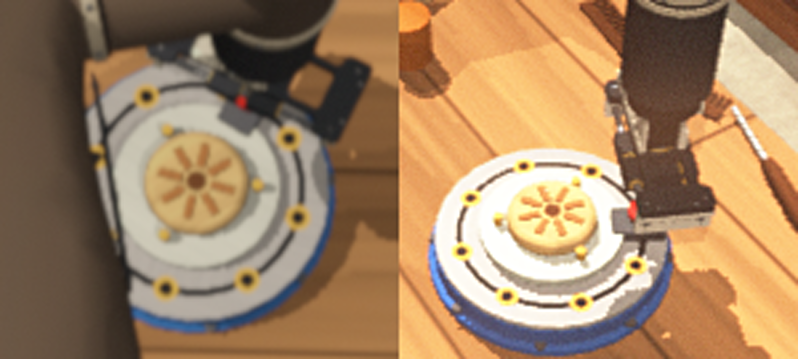

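The dogs and lug have turned with the finger and the cap is still under it, at (240,103) in the left half. I continue with slightly more downward press.

```bash
python3 -m creep '[[-0.004,0.037,0.005,0,0],[-0.01,0.073,0.01,0,0],[-0.017,0.109,0.01,0,0],[-0.026,0.145,0.01,0,0],[-0.035,0.181,0.01,0,0],[-0.046,0.216,0.01,0,0],[-0.058,0.251,0.01,0,0],[-0.071,0.286,0.01,0,0]]'
python3 -c "
from plant import ctrl
o=ctrl.get_obs();print(o['tool_pos'],o['force'])"
```

```text
clock: 8.3
tool_pos: [0.668, -0.0725, 0.0822]
orientation: [-179.9, -0.3, -24.6]
force: [1.6, 0.9, 13.5]
opening: 0.0005
[ 0.66798343 -0.07245295  0.08224992] [ 1.62584518  0.86390993 13.46717958]
```

```bash
python3 -m creep '[[-0.02,0.034,0,0,0],[-0.037,0.068,0,0,0],[-0.055,0.1,0,0,0],[-0.073,0.133,0,0,0],[-0.092,0.164,0,0,0],[-0.112,0.195,0,0,0],[-0.122,0.21,0,0,0],[-0.122,0.21,0,0,0]]'
python3 - <<'E'
from plant import ctrl,snapshot
import cv2,numpy as np,pickle
o=ctrl.get_obs();print(o["tool_pos"],o["force"])
t=snapshot("top");s=snapshot("side");pickle.dump((t,s),open("s3.pkl","wb"))
a=t["img"][100:235,240:390];b=s["img"][130:265,275:425]
cv2.imwrite("pics/sw3.png",cv2.resize(np.hstack([a,b]),None,fx=2.66,fy=2.66,interpolation=cv2.INTER_CUBIC))
E
```

```text
clock: 8.97
tool_pos: [0.6479, -0.087, 0.0823]
orientation: [-179.9, -0.3, -24.6]
force: [-0.1, -0.8, 13.2]
opening: 0.0002
[ 0.64794378 -0.08699101  0.08225192] [-0.09553267 -0.81319741 13.18461245]
```

View pics/sw3.png

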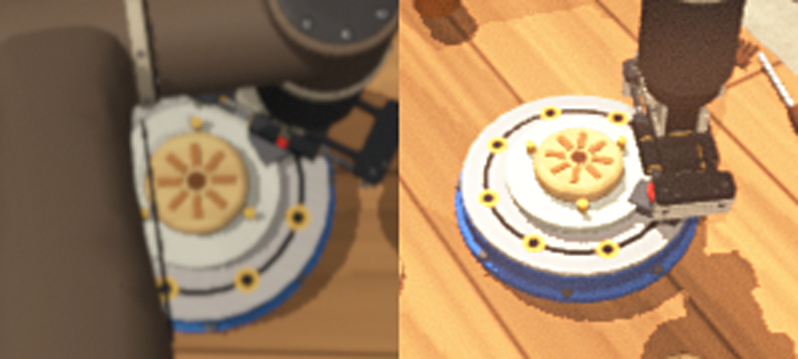

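```bash
python3 - <<'E'
import pickle,cv2,numpy as np
t,s=pickle.load(open("s3.pkl","rb"))
a=cv2.resize(t["img"][130:205,275:375],None,fx=8,fy=8,interpolation=cv2.INTER_CUBIC)
cv2.imwrite("pics/z3.png",a)
E
```

```text
(no output)
```

View pics/z3.png

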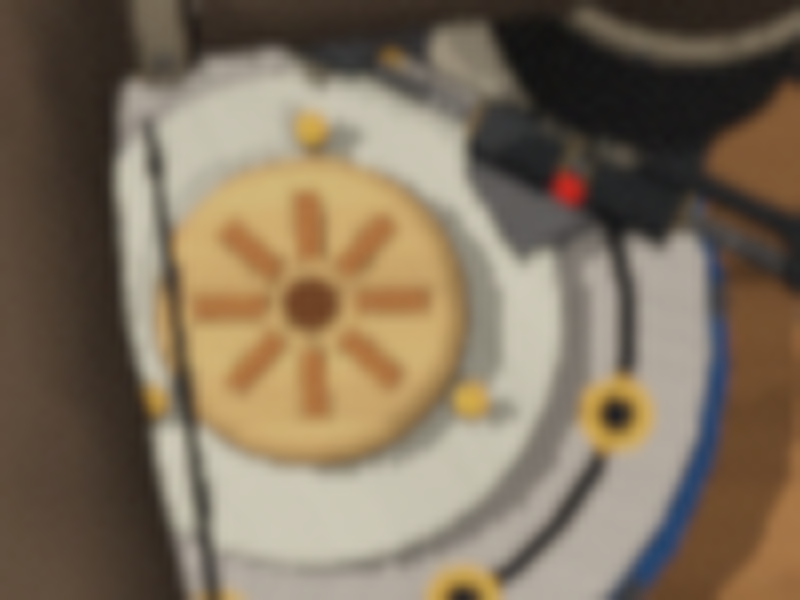

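```bash
python3 - <<'E'
import pickle,numpy as np
from h import *
d=pickle.load(open("s0.pkl","rb"));t,s=pickle.load(open("s3.pkl","rb"))
f0=lambda x,y:ray(d["top"],[250+(x+.5)/4.8-.5,110+(y+.5)/4.8-.5],.075)[:2]
f1=lambda x,y:ray(t,[275+(x+.5)/8-.5,130+(y+.5)/8-.5],.075)[:2]
A=np.array([.5938,.0045])
an=lambda p:np.degrees(np.arctan2(*(p-A)[::-1]))
i=[f0(231,203),f0(414,258),f0(275,387)]; n=[f1(312,131),f1(472,401),f1(155,403)]
for p,q in zip(i,n):print(an(p),np.hypot(*(p-A)),an(q),np.hypot(*(q-A)),an(p)-an(q))
E
```

```text
45.59733390305793 0.05864788660982407 1.2352620446319378 0.057856156828749034 44.36207185842599
-77.0073445758885 0.059001858380167825 -119.54732197704624 0.06016822284418055 42.53997740115774
165.09217982509637 0.060760911985299815 123.44060334259612 0.059467642358827746 41.651576482500246
```

By the dogs the table stands at about 43–44°, within the 3° capture range. I nudge 2.5 mm further, then let the plunger rise straight up.

```bash
python3 -m creep '[[-0.007,0.01,0,0,0],[-0.014,0.02,0,0,0],[-0.014,0.02,0,0,0],[-0.014,0.02,-0.03,0,0],[-0.014,0.02,-0.06,0,0],[-0.014,0.02,-0.1,0,0],[-0.014,0.02,-0.15,0,0],[-0.014,0.02,-0.2,0,0]]'
python3 -c "
from plant import ctrl
o=ctrl.get_obs();print(o['tool_pos'],o['force'])"
python3 -m creep '[[0,0,-0.1,0,0],[0,0,-0.2,0,0],[0,0,-0.3,0,0],[0,0,-0.4,0,0],[0,0,-0.5,0,0],[0,0,-0.6,0,0],[0,0,-0.8,0,0],[0,0,-1,0,0]]'
python3 - <<'E'
from plant import ctrl,snapshot
import cv2,numpy as np,pickle
o=ctrl.get_obs();print(o["tool_pos"],o["force"])
t=snapshot("top");s=snapshot("side");pickle.dump((t,s),open("s4.pkl","wb"))
a=t["img"][100:235,240:390];b=s["img"][130:265,275:425]
cv2.imwrite("pics/sw4.png",cv2.resize(np.hstack([a,b]),None,fx=2.66,fy=2.66,interpolation=cv2.INTER_CUBIC))
E
```

```text
clock: 9.73
tool_pos: [0.6443, -0.088, 0.1004]
orientation: [-180.0, -0.1, -24.7]
force: [1.5, -1.2, 3.2]
opening: 0.0005
[ 0.64430883 -0.0880434   0.10041042] [ 1.49142604 -1.23359023  3.20970857]
clock: 10.4
tool_pos: [0.6429, -0.0877, 0.2002]
orientation: [180.0, 0.1, -24.7]
force: [0.9, 0.4, -0.2]
opening: 0.0004
[ 0.64288198 -0.08770374  0.20024925] [ 0.86695089  0.43807643 -0.2064112 ]
```

View pics/sw4.png

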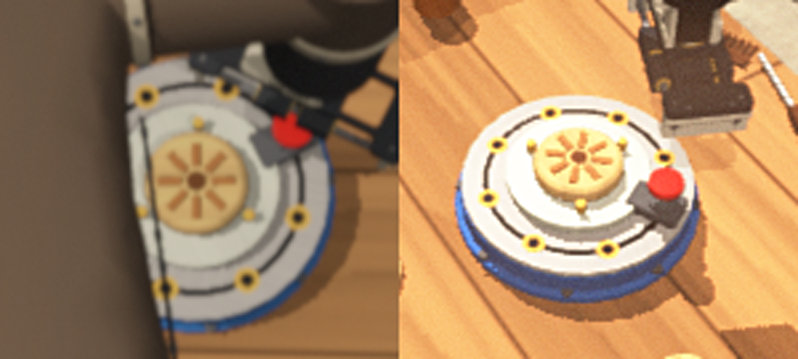

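The cap is free and visible at (667,183) in the right half. I move clear and measure.

```bash
python3 -m creep '[[0.1,0.12,0,0,0],[0.2,0.25,0,0,0],[0.3,0.37,0,0,0],[0.4,0.5,0,0,0],[0.5,0.62,0,0,0],[0.5,0.75,0,0,0],[0.5,0.87,0,0,0],[0.5,1,0,0,0]]'
python3 -m creep '[[0,0.12,0,0,0],[0,0.25,0,0,0],[0,0.37,0,0,0],[0,0.5,0,0,0],[0,0.62,0,0,0],[0,0.75,0,0,0],[0,0.87,0,0,0],[0,1,0,0,0]]'
python3 - <<'E'
from plant import ctrl,snapshot
import cv2,numpy as np,pickle
from h import *
t=snapshot("top");s=snapshot("side");pickle.dump((t,s),open("s5.pkl","wb"))
for n,m,(r0,c0) in(("top",t,(110,290)),("side",s,(155,330))):
    im=m["img"].astype(int); M=((im[...,2]>140)&(im[...,1]<75)&(im[...,0]<75)).astype(np.uint8)
    k,l,st,ce=cv2.connectedComponentsWithStats(M); 
    print(n,[(st[i].tolist(),ce[i].round(2).tolist()) for i in range(1,k) if st[i,4]>30])
    a=np.radians(-15.33-45)
    for z in(.1,.097,.086): print(z,proj(m,[.5933+.105*np.cos(a),.0044+.105*np.sin(a),z]))
a=t["img"][100:235,240:390];b=s["img"][130:265,275:425]
cv2.imwrite("pics/sw5.png",cv2.resize(np.hstack([a,b]),None,fx=2.66,fy=2.66,interpolation=cv2.INTER_CUBIC))
cv2.imwrite("pics/zs5.png",cv2.resize(s["img"][150:240,310:410],None,fx=6,fy=6,interpolation=cv2.INTER_CUBIC))
E
```

```text
clock: 11.17
tool_pos: [0.6463, -0.2006, 0.1991]
orientation: [180.0, 0.1, -24.7]
force: [-0.1, -0.9, 0.8]
opening: 0.0001
clock: 11.83
tool_pos: [0.6049, -0.2914, 0.1996]
orientation: [-180.0, -0.0, -24.7]
force: [0.3, 0.3, -0.2]
opening: 0.0009
top []
0.1 [[349.8027967  147.07267685]]
0.097 [[349.72050761 147.33384246]]
0.086 [[349.42193058 148.28145352]]
side [([0, 106, 20, 23, 48], [7.31, 115.42]), ([234, 132, 17, 13, 98], [242.72, 138.01]), ([235, 144, 22, 18, 161], [246.16, 152.18])]
0.1 [[375.37794446 197.01649888]]
0.097 [[375.28463822 197.69093217]]
0.086 [[374.94555504 200.14188278]]
```

View pics/sw5.png

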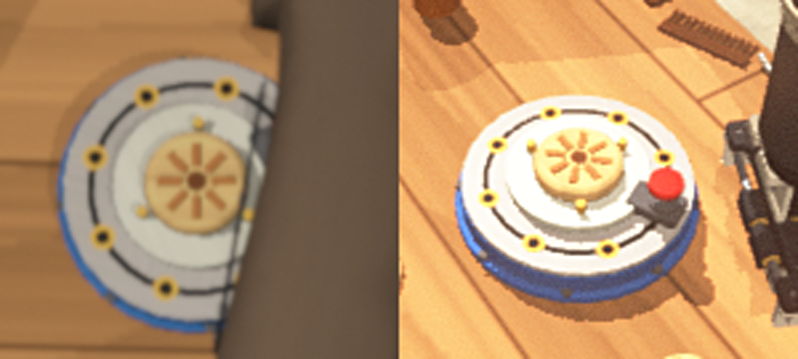

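View pics/zs5.png

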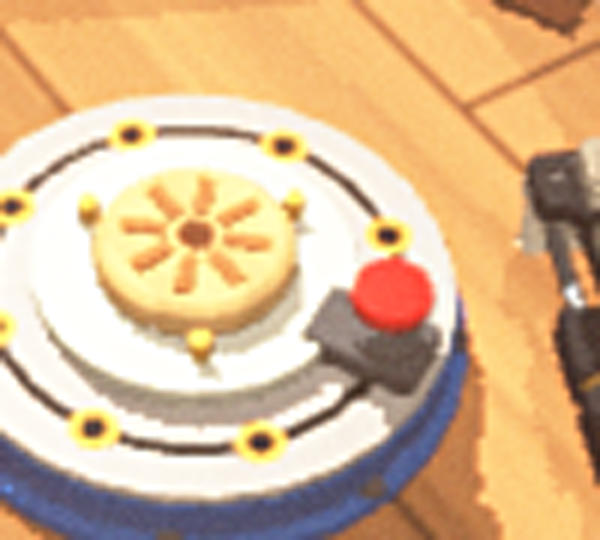

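The cap top is at about (375.3, 197.4) in the side image. The prediction for a plunger that is up in the next hole is (375.4, 197.0), and for one stuck between holes (374.9, 200.1). So it is up and locked, the rosette is centred and the arm is clear. I hand it in.

```bash
python3 -c "
from plant import workorder,ctrl
print(ctrl.get_obs()['clock'],ctrl.get_obs()['force']); print(workorder.close_job())"
```

```text
11.9333 [ 0.90301709 -0.33142956 -1.26135259]
the job is handed in; nothing more can be done
None
```

I pressed the plunger to its stop with the closed fingertip (z 0.082, about 8–13 N) and swept it and the table one hole clockwise. There I let it spring up, moved clear and handed the job in at 11.9 s.

- **Plunger and table:** in the last side picture the cap's top is within about half a pixel of where it should be when up in the next hole. A plunger stuck between holes would show about 3 pixels lower.
- **Rosette and robot:** the rosette looks centred and flat between its dogs, and the gripper is clear of everything with near-zero force.
- **Disagreement:** just before release, the three dogs gave table angles of 41.7–44.4°, one of them partly hidden. I nudged 2.5 mm further before letting go.
- **Not checked:** the arm hid the cap in the last top picture, so the final check rests on the side view alone. I did not re-measure the mug, mallet, gouge and jar; the arm passed above the mug and jar and did not go near the other two.

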